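# Sweep used caps off the sorting tray

### The arm

A 7-joint arm with a two-finger parallel gripper is mounted at the origin on the work surface. World frame = base frame: x ahead of the robot, y to its left, z up, the work surface at z = 0. Lengths are in m, angles in rad, forces in N, time in s.
With the tool pointing down it reaches from about 0.4 to 0.85 m from the base axis. Payload 10.4 kg.
Tool frame: the origin (TCP) lies between the finger pads; the fingertips stand manip.tcp_to_tips ahead of it and the grasp point (between the pads) lies 2 mm behind it (manip.tcp_to_tips is the distance from the TCP to the fingertips, in m); z points along the fingers, y is the line along which they close (so a half turn about z gives the same grasp; the last joint's range is limited). The gripper opens to 87 mm and grips with 3 to 60 N. Pads are 19 mm wide; open, the fingers measure 117 mm over their backs; the gripper's body (75 mm by 190 mm) begins 51 mm behind the grasp point.
Start: joints at [-0.023, 0.332, -0.065, 1.46, 0.022, 1.35, -0.088], TCP at [0.625, 0, 0.211] pointing down, gripper open.
Joint ranges: [-2.6, 2.6], [-0.5, 2.12], [-1.47, 1.34], [0.16, 2.42], [-1.27, 4.41], [0.06, 2.06], [-2.6, 2.6]. Speed limits (rad/s): [2.22, 2.22, 2.79, 2.79, 3.14, 3.14, 3.14].

### API

Orientations are given as a 3x3 rotation matrix whose columns are the frame's x, y, z axes.
In Python, from station import manip gives the robot as it stands.
- The arm moves only by the shell command python3 -m crank 'ROWS' [FORCE]. ROWS is JSON, one flat list of numbers, 5 for each row, row after row: the opening, from -1 (shut) to 1 (fully open), then the shift along the tool's x, y, z in m, then the turn about the tool's z in degrees. In form: [hand, tx, ty, tz, spin, hand, tx, ty, tz, spin, ...]. A call has 1 to 12 rows; each row shifts and turns the commanded pose from where the row before left it, along the tool's axes as they then stand; what a row does not reach is not made up. A row lasts 1/8 s, in which the tool goes at most 62.5 mm and 10.7 degrees, less where a joint would pass 70% of its speed; a pose out of reach is approached as far as the arm can. A call is refused whole if a number of a shift passes 0.0625 or a number of a turn 10.7, either way. A call with a gripper value outside its range is refused whole. The fingers move at their own pace and stop on an object; FORCE is the grip in N (left out, the last holds). Time passes only in rows, so rows that do not move let the fingers close. It gives the time, the measured TCP pose, the force, the opening and the grip force at its end, in the units of the state.
- manip.observe(): the state, without advancing time (a new reading comes with each control period).
- manip.camera(name): name is "scene" or "side" or "wrist"; returns a dict with "frame" (400x640x3 uint8, blue, green, red), "depth" (400x640 float32, m along the optical axis (not along the pixel's ray), 0 where there is no reading), "vfov" (degrees; the focal length in pixels is half the picture's height over the tangent of half this angle, whatever the lens; pixels are square), "cx", "cy" (the principal point, pixels), "R" (3x3) and "t" (3): a world point X has camera coordinates R X + t. Camera axes: x right, y down, z forward; pixel columns grow to the right and rows downward; lengths in m; the calibration is good to about 2 mm. The wrist camera is an equidistant fisheye: a pixel r from the principal point sees the ray r / f radians off the axis. A picture is of the moment at which its call begins.
- manip.finish_job(): hands the job in; it is judged then, once.
The state is a dict: "t": time; "qpos": joint angles; "qvel": joint speeds; "effort": joint torques, N m; "tool_pos": TCP position; "orientation": TCP orientation; "force": force on the tool from outside, world axes, zero at the start; "wrist_torque": the same for the moment, N m; "opening": finger opening in m; "grip_force": force on a finger pad.
Only numpy, scipy, OpenCV 4.12 (cv2) and the standard library are available. Lean on these libraries where they do the work, as an engineer would, in place of code of your own. Each camera call takes 0.05 s, during which the arm holds its last target. There are 200 camera calls.

### The job

Clear the three orange caps off the white sorting tray: with the closed fingers, sweep them across the deck and over its open edge so that all three end up in the blue bin. Push the caps only, do not pick them up, and leave the vial standing where it is on the tray and everything else on the bench undisturbed.

Things in the scene. Friction and masses are not known exactly. Their poses are not given: they have to be found in the camera images.
- tray: white sorting tray with a blue bin built onto its -y side; one piece, fixed to the bench; place and yaw vary. Origin on the bench under its middle, z up. Flat white deck 50 mm above the bench, in tray frame x -107 to 107, y -120 to 122 mm. White rims 8 mm thick, 10 mm above the deck, stand outside this span at both x sides and the back (+y); the -y side is open
- edge (a point): middle of the deck's straight open edge (tray x 0, y -120 mm), at deck height; axes as the tray's: -y points from the deck out over the bin, into which things fall
- bin (a point): centre of the blue bin's inner floor, 5 mm above the bench (45 mm below the deck); axes as the tray's. Inside: tray x -107 to 107, y -207 to -120 mm; its walls away from the deck are 8 mm thick and 10 mm higher than the deck
- cap1_mid (a point): centre of an orange ribbed screw cap, a disc 31 mm across, 14 mm high, 10 to 16 g, lying flat and loose on the deck; slides when pushed. Three alike. Centres start at least 40 mm aside (along tray x) from every other cap and the vial, and 85 mm from the back rim, so each has a free straight path along tray -y to the bin
- cap2_mid (a point): centre of an orange ribbed screw cap, a disc 31 mm across, 14 mm high, 10 to 16 g, lying flat and loose on the deck; slides when pushed. Three alike. Centres start at least 40 mm aside (along tray x) from every other cap and the vial, and 85 mm from the back rim, so each has a free straight path along tray -y to the bin
- cap3_mid (a point): centre of an orange ribbed screw cap, a disc 31 mm across, 14 mm high, 10 to 16 g, lying flat and loose on the deck; slides when pushed. Three alike. Centres start at least 40 mm aside (along tray x) from every other cap and the vial, and 85 mm from the back rim, so each has a free straight path along tray -y to the bin
- vial: full amber glass sample vial with green cap, standing upright and loose on the deck among the caps; 24 mm across, 45 mm tall, about 50 g; origin under its centre, z up. To be left where it stands
- washbottle: dark blue wash bottle with white spout, 73 mm across, 200 mm tall, on the bench to the robot's right; origin under its centre. Leave alone
- beaker: empty glass beaker, 70 mm across, 85 mm tall, on the bench to the right; origin under its centre. Leave alone
- tuberack: green rack holding eight capped tubes, all one piece, 70 x 140 mm, 70 mm tall, on the bench to the left; origin under its centre. Leave alone
- dish: covered glass culture dish, 92 mm across, 16 mm tall, on the bench to the far left; origin under its centre. Leave alone
- cap1: the same cap as point cap1_mid: its body; origin at the centre of the cap's underside
- cap2: the same cap as point cap2_mid: its body; origin at the centre of the cap's underside
- cap3: the same cap as point cap3_mid: its body; origin at the centre of the cap's underside

How it is judged:
By the outcome, as a careful person would: the job done as asked, in the order asked, and still so for the second after the job is handed in, with the robot touching nothing.
It also fails if it takes over 51 s, if anything falls off the work surface, if the arm or the gripper's body presses on something with over 40 N, if the wrist force passes 120 N, or if a joint passes its speed limit or range.

## Working session

There is one attempt and no reset: what is moved stays moved. The work goes in short steps, Python scripts to look and compute and a shell command to move; the robot and the scene stay as the last step left them, time stands still between calls to the robot, and variables do not carry over. Pictures are saved under pics/ and viewed, at most 10 in all, crops included, and the job is handed in when it is done.

```bash
mkdir -p pics; ls; python3 - <<'E'
from station import manip
import cv2,numpy as np
s=manip.observe();print(s['t'],s['tool_pos'],s['orientation'],s['opening'],manip.tcp_to_tips)
a=[]
for n in("scene","side"):
    c=manip.camera(n);np.savez(f'pics/{n}.npz',**c);a.append(c['frame']);print(n,c['vfov'],c['cx'],c['cy'],c['t'])
cv2.imwrite('pics/scene.png',a[0]);cv2.imwrite('pics/side.png',a[1])
E
```

```text
pics
0.0 [6.24572000e-01 3.59399380e-08 2.09846862e-01] [[-2.17451150e-05  9.99998897e-01 -1.48519863e-03]
 [ 9.99999998e-01  2.16626706e-05 -5.55268060e-05]
 [-5.54945714e-05 -1.48519984e-03 -9.99998896e-01]] 0.08697595842106651 0.017
scene 54.206680851012365 316.7959123731848 200.581875866919 [-0.37659772 -0.33111788  1.37160075]
side 46.71921788706018 311.1951967159369 199.6847504467623 [0.51806226 0.17418626 1.08274884]
```

View pics/scene.png

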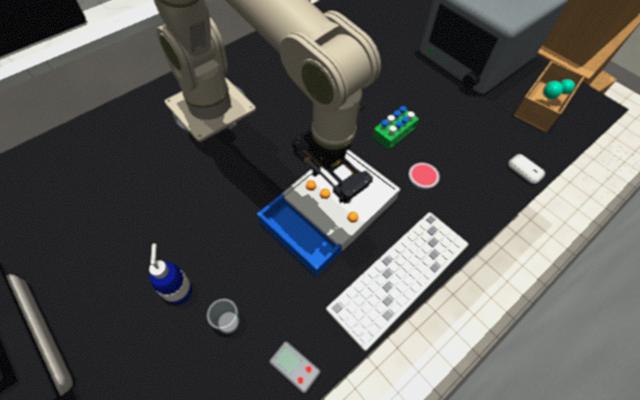

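View pics/side.png

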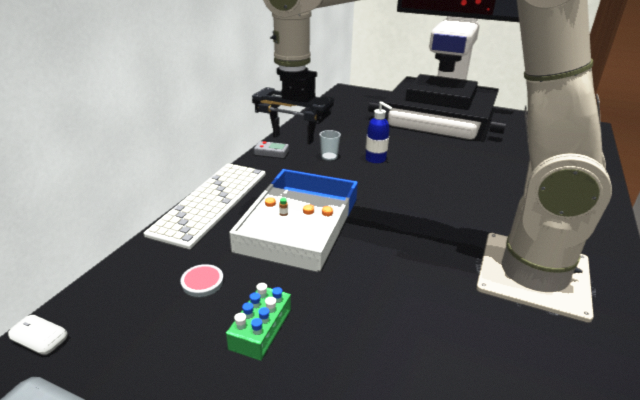

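The scene picture shows caps at about (311,185), (325,194) and (353,217), with the gripper hiding the vial. The side picture shows caps at (270,202), (308,209) and (327,211), and the vial at (284,207). The bin lies to the robot's right.

```bash
cat > h.py <<'E'
import numpy as np,cv2
def cloud(c):
    f=200/np.tan(np.radians(float(c['vfov'])/2));d=c['depth']
    v,u=np.mgrid[:400,:640]
    P=np.stack([(u-c['cx'])/f*d,(v-c['cy'])/f*d,d],-1)
    W=(P-c['t'])@c['R']; W[d==0]=np.nan
    return W
def blobs(c,kind,amin=8):
    W=cloud(c);h=cv2.cvtColor(c['frame'],cv2.COLOR_BGR2HSV)
    lo,hi={'orange':((5,150,120),(20,255,255)),'green':((50,120,40),(85,255,255)),'blue':((100,120,60),(125,255,255))}[kind]
    m=cv2.inRange(h,lo,hi)
    n,l,s,ce=cv2.connectedComponentsWithStats(m)
    out=[]
    for i in range(1,n):
        if s[i,4]<amin: continue
        p=W[l==i];p=p[~np.isnan(p[:,0])]
        if len(p): out.append((ce[i].round(1),s[i,4],p))
    return out
E
python3 - <<'E'
from h import *
for n in('scene','side'):
    c=dict(np.load(f'pics/{n}.npz'));W=cloud(c)
    for k in('orange','green'):
        for ce,a,p in blobs(c,k):
            q=p[p[:,2]>np.percentile(p[:,2],95)-.006]
            mm=(q[:,:2].min(0)+q[:,:2].max(0))/2
            print(n,k,ce,a,'med',np.median(p,0).round(4),'topmid',mm.round(4),'zmax',p[:,2].max().round(4))
    z=W[...,2];m=(z>.044)&(z<.068)&(W[...,0]>.4)&(W[...,0]<.9)&(abs(W[...,1])<.35)
    m=cv2.morphologyEx(m.astype('uint8'),cv2.MORPH_OPEN,np.ones((2,2)))
    nn,l,s,ce=cv2.connectedComponentsWithStats(m)
    i=1+s[1:,4].argmax();p=W[l==i];print(n,'rect',cv2.minAreaRect((p[:,:2]*1000).astype('f4')),len(p),'deck z',np.median(p[:,2]))
    m2=((z>.0)&(z<.068))
    B=max(blobs(c,'blue'),key=lambda b:b[1]);p=B[2];print('blue',B[0],cv2.minAreaRect((p[p[:,2]>.05][:,:2]*1000).astype('f4')))
E
```

```text
scene orange [310.6 184.6] 60 med [0.5116 0.0384 0.0638] topmid [0.5101 0.0379] zmax 0.0676
scene orange [324.7 193.2] 60 med [0.5597 0.0507 0.0637] topmid [0.5583 0.051 ] zmax 0.0686
scene orange [352.5 216.4] 70 med [0.6663 0.0603 0.0642] topmid [0.6664 0.0611] zmax 0.0679
scene green [430.6  49.4] 13 med [0.3231 0.7766 0.0503] topmid [0.3232 0.7781] zmax 0.0582
scene green [558.5  87.5] 402 med [0.7524 0.9175 0.0854] topmid [0.7478 0.9381] zmax 0.1037
scene green [393.8 131.6] 738 med [0.516  0.3838 0.0407] topmid [0.4977 0.4146] zmax 0.0664
scene rect ((585.98974609375, 64.359619140625), (228.03749084472656, 382.863037109375), 5.628368377685547) 4993 deck z nan
blue [298.1 234.8] ((598.3782958984375, -79.53726196289062), (231.94775390625, 94.27234649658203), 5.549201488494873)
side orange [270.  203.2] 34 med [0.656  0.0718 0.0593] topmid [0.6591 0.069 ] zmax 0.0656
side orange [282.9 204.8] 12 med [0.6053 0.0963 0.0831] topmid [0.6051 0.0967] zmax 0.0846
side orange [308. 211.] 36 med [0.5497 0.0631 0.0592] topmid [0.5535 0.0574] zmax 0.0642
side orange [326.8 212.4] 46 med [0.502  0.0495 0.0604] topmid [0.5055 0.044 ] zmax 0.0649
side green [282.8 200.9] 23 med [0.606  0.0931 0.0926] topmid [0.6082 0.0921] zmax 0.0967
side green [258.8 329.3] 1880 med [0.4705 0.4557 0.0407] topmid [0.4896 0.4139] zmax 0.0669
side rect ((594.0595703125, 1.9051513671875), (228.67076110839844, 437.4229736328125), 7.414552211761475) 5798 deck z nan
blue [317.1 184.7] ((596.6784057617188, -81.71025848388672), (231.64988708496094, 101.51512145996094), 6.4140777587890625)
```

```bash
python3 -m crank '[-1,0.03,0,0,-3,-1,0.03,0,0,-3,-1,0.03,0,0,0,-1,0.03,0,0,0,-1,0,0,0,0,-1,0,0,0,0]' 20; python3 - <<'E'
from station import manip
import cv2,numpy as np
for n in("scene","side","wrist"):
    c=manip.camera(n);np.savez(f'pics/{n}2.npz',**c)
cv2.imwrite('pics/wrist2.png',c['frame']);print(c['vfov'],c['R'],c['t'])
E
```

```text
t: 0.85
tool_pos: [0.617, 0.1203, 0.2106]
orientation: [[-0.106, 0.994, -0.0], [0.994, 0.106, -0.0], [-0.0, -0.0, -1.0]]
force: [0.7, -1.0, 0.2]
opening: 0.035
grip_force: 0.0
65.70646984690485 [[ 9.94540119e-01  1.04354810e-01  1.56662841e-04]
 [ 1.01101241e-01 -9.63902172e-01  2.46315128e-01]
 [ 2.58551761e-02 -2.44954438e-01 -9.69189782e-01]] [-0.62656996  0.02242705  0.40184543]
```

View pics/wrist2.png

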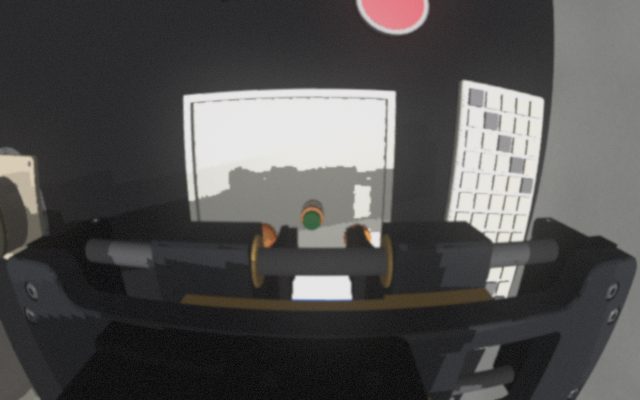

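The wrist view shows the back rim corners at about (184,96) and (395,92), with the vial at (312,215). The tray is nearly square to the tool.

```bash
cat >> h.py <<'E'
def wray(c,px,z):
    f=200/np.tan(np.radians(float(c['vfov'])/2))
    u=np.array(px,float)-[c['cx'],c['cy']];r=np.linalg.norm(u);th=r/f
    d=np.r_[u/r*np.sin(th),np.cos(th)]@c['R'];o=-c['t']@c['R']
    return (o+d*(z-o[2])/d[2]).round(4)
E
python3 - <<'E'
from h import *
c=dict(np.load('pics/wrist2.npz'))
for px,z in(((184,96),.06),((395,92),.06),((192,200),.06),((389,150),.06),((312,219),.095),((312,205),.05),((184,150),.06),((394.5,150),.06),((290,90.5),.06)): print(px,wray(c,px,z))
for n in('scene2','side2'):
    c=dict(np.load(f'pics/{n}.npz'));W=cloud(c)
    for ce,a,p in blobs(c,'orange')+[b for b in blobs(c,'green') if b[1]<60]:
        if np.median(p[:,0])>.75 or np.median(p[:,0])<.4:continue
        print(n,ce,a,np.median(p,0).round(4),cv2.minEnclosingCircle((p[:,:2]*1000).astype('f4')))
    B=max(blobs(c,'blue'),key=lambda b:b[1]);p=B[2];p=p[p[:,2]>.05];print('blue',cv2.minAreaRect((p[:,:2]*1000).astype('f4')))
    h=c['frame'].astype(int);m=(h.min(2)>150)&(W[...,2]>.04)&(W[...,2]<.07)&(W[...,0]<.8)&(W[...,1]<.25)&(W[...,0]>.4)&(W[...,1]>-.25)
    p=W[m];print('white',cv2.minAreaRect((p[:,:2]*1000).astype('f4')),'z',np.percentile(p[:,2],[10,50,95]))
    for ce,a,p in [] : pass
    h=cv2.cvtColor(c['frame'],cv2.COLOR_BGR2HSV)
    m=cv2.inRange(h,(110,120,40),(130,255,255))>0
    q=W[m&(W[...,2]>.07)];print('tallblue',np.nanmedian(q,0) if len(q) else None, len(q))
E
```

```text
(184, 96) [0.4562 0.2044 0.06  ]
(395, 92) [0.6837 0.2271 0.06  ]
(192, 200) [0.4714 0.0871 0.06  ]
(389, 150) [0.6848 0.1647 0.06  ]
(312, 219) [0.611  0.0915 0.095 ]
(312, 205) [0.6095 0.0933 0.05  ]
(184, 150) [0.4602 0.144  0.06  ]
(394.5, 150) [0.6908 0.1655 0.06  ]
(290, 90.5) [0.5746 0.2155 0.06  ]
scene2 [310.8 184.4] 65 [0.5127 0.0388 0.0641] ((510.72076416015625, 38.67431640625), 13.787129402160645)
scene2 [324.9 193. ] 70 [0.5607 0.0515 0.0638] ((559.4134521484375, 52.275482177734375), 15.361893653869629)
scene2 [352.2 216.2] 50 [0.6652 0.059  0.0646] ((665.6420288085938, 61.79810333251953), 14.29984188079834)
scene2 [347.7 192. ] 18 [0.6115 0.0877 0.0948] ((612.6464233398438, 90.1216812133789), 7.50600528717041)
blue ((598.5806884765625, -79.85862731933594), (231.91232299804688, 93.85948944091797), 5.79788875579834)
white ((581.4771118164062, 93.3409652709961), (231.20892333984375, 253.58673095703125), 5.762223720550537) z [0.04788672 0.05048412 0.06053002]
tallblue [ 0.54023031 -0.41410302  0.13185724] 617
side2 [270.2 203. ] 48 [0.6559 0.0716 0.0608] ((658.523193359375, 67.95262908935547), 12.085808753967285)
side2 [283.  204.9] 14 [0.6028 0.0971 0.083 ] ((605.2713012695312, 95.01490783691406), 8.066941261291504)
side2 [308.  209.4] 78 [0.5518 0.0585 0.0623] ((553.2908325195312, 55.41840744018555), 14.022936820983887)
side2 [326.9 211.4] 79 [0.5042 0.0469 0.0624] ((505.88311767578125, 42.888431549072266), 13.489067077636719)
side2 [282.6 200.9] 19 [0.6064 0.095  0.0937] ((608.0296630859375, 94.47200775146484), 6.964968681335449)
blue ((597.278564453125, -83.8983154296875), (231.7975311279297, 94.87645721435547), 5.785825729370117)
white ((580.5841674804688, 85.64024353027344), (232.6953887939453, 268.2716369628906), 5.388870716094971) z [0.04798225 0.05022279 0.06060158]
tallblue [ 0.45154067 -0.83775985  0.28555625] 828
```

```bash
python3 -m crank '[-1,-0.015,0.021,0,0.3,-1,0,0.021,0,0,-1,0,0,0.035,0,-1,0,0,0.035,0,-1,0,0,0.035,0,-1,0,0,0.025,0,-1,0,0,0.005,0,-1,0,0,0,0,-1,0,0,0,0,-1,0,0,0,0]'; python3 - <<'E'
from station import manip
import cv2,numpy as np
c=manip.camera("scene");cv2.imwrite('pics/s3.png',cv2.resize(c['frame'][120:290,220:440],None,fx=3,fy=3))
E
```

```text
t: 2.25
tool_pos: [0.6611, 0.1091, 0.0768]
orientation: [[-0.099, 0.995, 0.002], [0.995, 0.099, 0.0], [0.0, 0.002, -1.0]]
force: [0.0, -0.5, 0.0]
opening: 0.0004
grip_force: 0.0
```

View pics/s3.png

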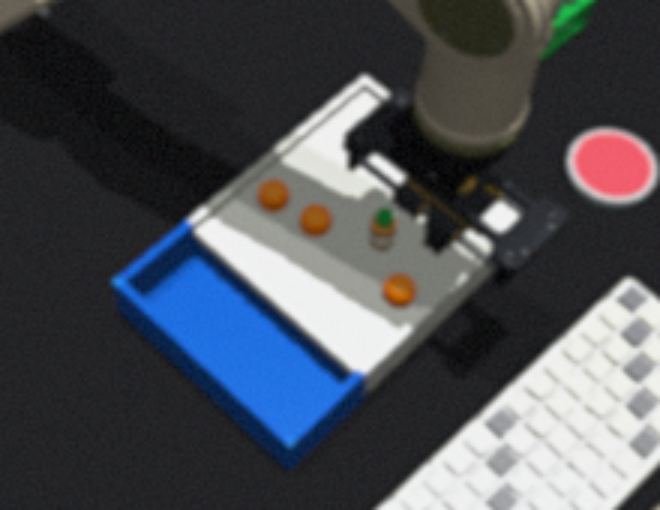

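Vial at crop (383,225), cap3 at (398,290), and the fingers stand behind it at (437,240), clear of the vial. I'll push now.

```bash
python3 -m crank '[-1,0,0,0.005,0,-1,-0.013,0,0,0,-1,-0.013,0,0,0,-1,-0.013,0,0,0,-1,-0.013,0,0,0,-1,-0.013,0,0,0,-1,-0.013,0,0,0,-1,-0.013,0,0,0,-1,-0.013,0,0,0,-1,-0.013,0,0,0,-1,-0.013,0,0,0,-1,-0.013,0,0,0]'; python3 -m crank '[-1,0,0,0,0,-1,0,0,0,0]'; python3 - <<'E'
from station import manip
import cv2,numpy as np
c=manip.camera("scene");cv2.imwrite('pics/s4.png',cv2.resize(c['frame'][120:290,220:440],None,fx=3,fy=3))
E
```

```text
t: 3.8
tool_pos: [0.6748, -0.0342, 0.0707]
orientation: [[-0.099, 0.995, 0.0], [0.995, 0.099, 0.0], [0.0, 0.0, -1.0]]
force: [0.7, -0.0, 0.0]
opening: 0.0002
grip_force: 0.0
t: 4.05
tool_pos: [0.6747, -0.0327, 0.0707]
orientation: [[-0.1, 0.995, 0.0], [0.995, 0.1, 0.001], [0.001, 0.0, -1.0]]
force: [0.4, 0.0, -0.1]
opening: 0.0007
grip_force: 0.0
```

View pics/s4.png

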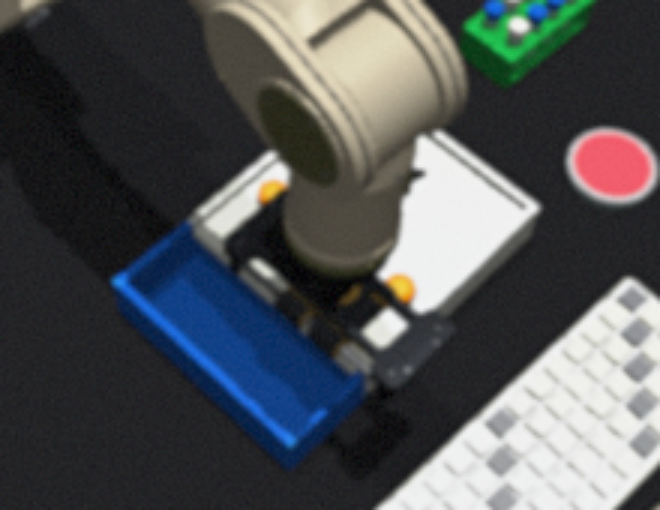

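Cap3 is still at crop (398,290), so the fingers missed it. I need to check geometry.

```bash
python3 - <<'E'
from station import manip
from h import *
c=manip.camera("scene");np.savez('pics/s5.npz',**c);f=200/np.tan(np.radians(c['vfov']/2))
def pr(X):
    q=c['R']@np.array(X)+c['t'];u=np.array([c['cx']+f*q[0]/q[2],c['cy']+f*q[1]/q[2]]);return ((u-[220,120])*3).round(0)
s=manip.observe();p=s['tool_pos'];print(p)
print('tip',pr(p-[0,0,.017]),'tcp',pr(p),'cap',pr([.665,.061,.06]))
d=dict(np.load('pics/side2.npz'))
c=manip.camera("side");np.savez('pics/side5.npz',**c)
for ce,a,q in blobs(c,'orange'): print(ce,a,np.median(q,0).round(4))
cv2.imwrite('pics/side5.png',cv2.resize(c['frame'][80:280,200:400],None,fx=3,fy=3))
E
```

```text
[ 0.67474828 -0.03229212  0.07069275]
tip [327. 359.] tcp [328. 350.] cap [396. 290.]
[270.1 203.2] 35 [0.6554 0.0724 0.0597]
[282.4 204.6] 9 [0.6069 0.0971 0.0824]
[307.9 211.2] 36 [0.5495 0.0629 0.0584]
[326.8 212.9] 37 [0.503  0.0503 0.0598]
```

View pics/side5.png

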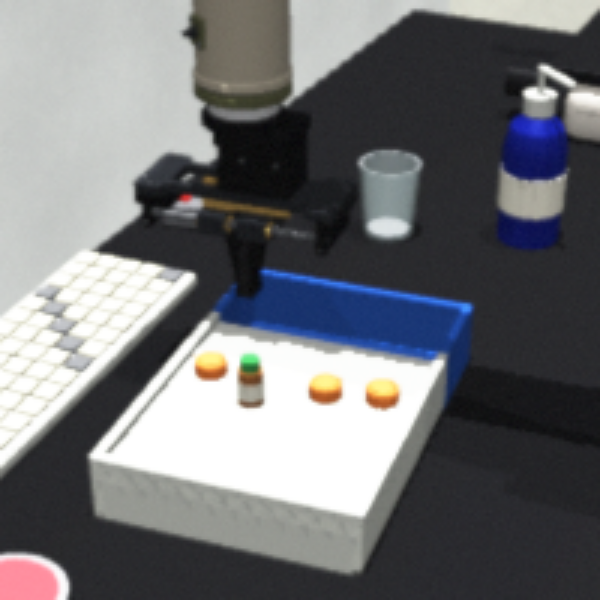

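The side view shows cap3 still at (211,365) in the crop. The fingertip is at (250,293), apparently higher than expected, so I'll measure the fingertip height.

```bash
python3 - <<'E'
from h import *
for n in('s5','side5'):
    c=dict(np.load(f'pics/{n}.npz'));W=cloud(c);f=200/np.tan(np.radians(c['vfov']/2))
    for z in(.0537,.07):
        q=c['R']@np.array([.6748,-.0323,z])+c['t'];print(n,z,'proj',(c['cx']+f*q[0]/q[2]).round(1),(c['cy']+f*q[1]/q[2]).round(1))
    m=(c['frame'].max(2)<70)&(abs(W[...,0]-.675)<.05)&(abs(W[...,1]+.0323)<.03)&(W[...,2]>.03)&(W[...,2]<.115)
    p=W[m];p=p[np.argsort(p[:,2])];print(len(p),p[:40:4].round(3).tolist(),p.min(0),p.max(0))
c=dict(np.load('pics/side5.npz'));W=cloud(c)
for v in range(160,186,2): print(v,c['frame'][v,282].tolist(),W[v,282].round(3))
E
```

```text
s5 0.0537 proj 328.9 239.5
s5 0.07 proj 329.2 236.9
11 [[0.662, -0.024, 0.032], [0.671, -0.024, 0.035], [0.632, -0.027, 0.044]] [ 0.62822301 -0.04263364  0.03173831] [ 0.70730913 -0.01279657  0.08578295]
side5 0.0537 proj 282.2 185.9
side5 0.07 proj 282.0 180.9
88 [[0.665, -0.026, 0.082], [0.68, -0.025, 0.085], [0.665, -0.038, 0.085], [0.666, -0.021, 0.087], [0.677, -0.025, 0.089], [0.664, -0.042, 0.09], [0.665, -0.038, 0.091], [0.666, -0.041, 0.093], [0.67, -0.029, 0.095], [0.664, -0.03, 0.096]] [ 0.66124384 -0.04247475  0.08159842] [ 0.68200516 -0.01995925  0.11395983]
160 [22, 20, 21] [ 0.676 -0.037  0.133]
162 [19, 15, 17] [ 0.671 -0.028  0.132]
164 [20, 18, 19] [ 0.67  -0.026  0.127]
166 [19, 18, 17] [ 0.67  -0.026  0.121]
168 [20, 20, 18] [ 0.671 -0.027  0.114]
170 [21, 19, 20] [ 0.671 -0.026  0.108]
172 [23, 21, 21] [ 0.67  -0.025  0.103]
174 [17, 16, 15] [ 0.67  -0.023  0.098]
176 [23, 20, 20] [ 0.671 -0.026  0.09 ]
178 [30, 23, 21] [ 0.672 -0.028  0.082]
180 [89, 42, 22] [ 0.706 -0.09   0.036]
182 [94, 44, 21] [ 0.705 -0.088  0.031]
184 [93, 43, 20] [ 0.705 -0.087  0.024]
```

```bash
python3 - <<'E'
from h import *
c=dict(np.load('pics/side5.npz'));W=cloud(c);d=W-[.6748,-.0323,0]
a=d[...,0]*.995+d[...,1]*.1;b=-d[...,0]*.1+d[...,1]*.995
for lo in range(-110,110,10):
    m=(a>lo/1e3)&(a<lo/1e3+.01)&(abs(b)<.06)&(W[...,2]>.068)&(W[...,2]<.3)
    i=W[...,2][m]
    if len(i): j=np.argsort(i)[:3];print(lo,len(i),i[j].round(3),b[m][j].round(3))
E
```

```text
-100 86 [0.156 0.177 0.177] [-0.027  0.003  0.01 ]
-90 130 [0.153 0.153 0.154] [ 0.016 -0.039 -0.006]
-80 64 [0.164 0.165 0.166] [0.031 0.029 0.031]
-70 51 [0.163 0.163 0.164] [0.028 0.03  0.028]
-60 197 [0.165 0.165 0.166] [0.029 0.032 0.03 ]
-50 184 [0.163 0.164 0.165] [0.029 0.031 0.027]
-40 257 [0.157 0.157 0.157] [-0.013 -0.018  0.001]
-30 215 [0.147 0.148 0.155] [0.007 0.003 0.033]
-20 259 [0.085 0.088 0.09 ] [-0.005 -0.007 -0.009]
-10 238 [0.082 0.082 0.083] [0.007 0.004 0.008]
0 251 [0.082 0.085 0.085] [0.007 0.006 0.011]
10 141 [0.116 0.122 0.125] [0.007 0.008 0.008]
20 93 [0.157 0.158 0.158] [0.036 0.036 0.037]
30 47 [0.162 0.165 0.166] [0.025 0.033 0.027]
40 45 [0.163 0.167 0.167] [0.029 0.031 0.033]
50 44 [0.165 0.165 0.165] [0.032 0.027 0.032]
60 72 [0.161 0.165 0.165] [0.027 0.029 0.031]
70 120 [0.154 0.154 0.154] [-0.026 -0.005  0.022]
80 77 [0.154 0.157 0.158] [0.038 0.037 0.033]
90 13 [0.189 0.192 0.193] [ 0.033  0.032 -0.007]
```

The gripper body's underside is at 0.155 and the tip at about 0.080. The true tool is about 25 mm higher than reported, so I'll trust the camera. I'll go back behind cap3 and descend in steps.

```bash
cat > tip.py <<'E'
from station import manip
from h import *
s=manip.observe();p=s['tool_pos'];c=manip.camera('side');W=cloud(c);d=W-p
a=d[...,0]*.995+d[...,1]*.1;b=-d[...,0]*.1+d[...,1]*.995
m=(c['frame'].max(2)<75)&(abs(a)<.022)&(abs(b)<.02)&(W[...,2]>.04)&(W[...,2]<.2)
q=W[m];z=np.sort(q[:,2]);print('tcp',p.round(4),'F',s['force'].round(1),'tip z',z[:6].round(3),'tip xy',np.median(q[q[:,2]<z[0]+.03],0).round(3))
for ce,n,r in blobs(c,'orange')+[b for b in blobs(c,'green') if b[1]<60]: print(ce,n,np.median(r,0).round(3))
E
python3 -m crank '[-1,0.03,0,0,0,-1,0.03,0,0,0,-1,0.03,0,0,0,-1,0.03,0,0,0,-1,0.023,0,0,0,-1,0,0,0.01,0,-1,0,0,0.005,0,-1,0,0,0,0,-1,0,0,0,0]'; python3 tip.py
```

```text
t: 5.32
tool_pos: [0.6608, 0.108, 0.0558]
orientation: [[-0.098, 0.995, 0.0], [0.995, 0.098, -0.0], [-0.0, 0.0, -1.0]]
force: [-0.1, 1.4, 0.1]
opening: 0.0002
grip_force: 0.0
tcp [0.6608 0.108  0.0558] F [-0.1  1.4  0.1] tip z [0.068 0.068 0.068 0.069 0.069 0.07 ] tip xy [0.656 0.116 0.084]
[270.5 202.1] 55 [0.655 0.07  0.063]
[283.  204.8] 12 [0.604 0.096 0.083]
[308.  209.2] 81 [0.552 0.059 0.063]
[326.9 211.1] 84 [0.505 0.046 0.063]
[282.8 201. ] 23 [0.606 0.094 0.092]
```

```bash
python3 -m crank '[-1,0,0,0.005,0,-1,0,0,0.005,0,-1,0,0,0,0,-1,0,0,0,0]'; python3 tip.py
```

```text
t: 5.88
tool_pos: [0.6605, 0.1091, 0.0457]
orientation: [[-0.099, 0.995, 0.0], [0.995, 0.099, 0.0], [0.0, 0.0, -1.0]]
force: [0.3, -0.2, -0.4]
opening: 0.0004
grip_force: 0.0
tcp [0.6605 0.1091 0.0457] F [ 0.3 -0.2 -0.4] tip z [0.056 0.058 0.059 0.059 0.06  0.06 ] tip xy [0.656 0.117 0.073]
[270.6 202.1] 54 [0.656 0.069 0.062]
[282.9 204.8] 13 [0.604 0.097 0.083]
[308.  209.2] 81 [0.553 0.059 0.063]
[327.  211.1] 85 [0.505 0.046 0.062]
[282.9 200.9] 24 [0.606 0.093 0.093]
```

```bash
python3 -m crank '[-1,-0.013,0,0,0,-1,-0.013,0,0,0,-1,-0.013,0,0,0,-1,-0.013,0,0,0,-1,-0.013,0,0,0,-1,-0.013,0,0,0,-1,-0.013,0,0,0,-1,-0.013,0,0,0,-1,-0.013,0,0,0,-1,-0.013,0,0,0,-1,-0.013,0,0,0,-1,0,0,0,0]'; python3 tip.py
```

```text
t: 7.42
tool_pos: [0.6748, -0.0351, 0.0456]
orientation: [[-0.097, 0.995, 0.0], [0.995, 0.097, -0.001], [-0.001, 0.0, -1.0]]
force: [-0.6, -0.4, -0.2]
opening: 0.0004
grip_force: 0.0
tcp [ 0.6748 -0.0351  0.0456] F [-0.6 -0.4 -0.2] tip z [0.057 0.058 0.058 0.058 0.059 0.059] tip xy [ 0.67  -0.028  0.072]
[282.8 204.6] 10 [0.604 0.097 0.084]
[308.1 211.1] 35 [0.549 0.063 0.059]
[326.8 212.9] 37 [0.503 0.049 0.059]
[282.9 200.9] 24 [0.606 0.094 0.093]
```

```bash
python3 -m crank '[-1,0,0,-0.03,0,-1,0,0,-0.03,0,-1,0,-0.03,0,0,-1,0,-0.03,0,0,-1,0.02,-0.03,0,0,-1,0.04,-0.016,0,0,-1,0.04,0,0,0,-1,0.042,0,0,0,-1,0,0,0.025,0,-1,0,0,0.025,0,-1,0,0,0.005,0,-1,0,0,0,0]'; python3 tip.py;  python3 - <<'E'
from station import manip
import cv2,numpy as np
c=manip.camera("side");cv2.imwrite('pics/s7.png',cv2.resize(c['frame'][80:280,200:400],None,fx=3,fy=3))
E
```

```text
t: 8.98
tool_pos: [0.5552, 0.0979, 0.0511]
orientation: [[-0.1, 0.995, 0.0], [0.995, 0.1, 0.0], [0.0, 0.0, -1.0]]
force: [0.5, 1.1, -0.5]
opening: 0.0005
grip_force: 0.0
tcp [0.5552 0.0979 0.0511] F [ 0.5  1.1 -0.5] tip z [0.063 0.064 0.064 0.065 0.066 0.066] tip xy [0.551 0.106 0.079]
[282.9 204.8] 13 [0.606 0.096 0.083]
[309.2 209.5] 58 [0.547 0.06  0.063]
[327.  211.2] 83 [0.505 0.046 0.063]
[282.8 200.9] 23 [0.606 0.094 0.093]
```

View pics/s7.png

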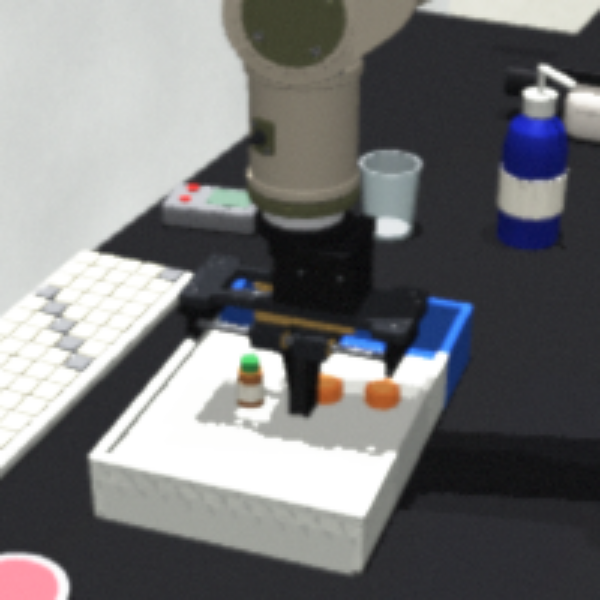

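Finger at (303,400), cap2 partly hidden behind it at (326,388), vial at (250,382). Cap2 looks a few mm toward -x of the finger, so I'll shift 5 mm and push.

```bash
python3 -m crank '[-1,0,-0.005,0.005,0,-1,-0.013,0,0,0,-1,-0.013,0,0,0,-1,-0.013,0,0,0,-1,-0.013,0,0,0,-1,-0.013,0,0,0,-1,-0.013,0,0,0,-1,-0.013,0,0,0,-1,-0.013,0,0,0,-1,-0.013,0,0,0,-1,-0.013,0,0,0,-1,-0.013,0,0,0]'; python3 -m crank '[-1,0,0,0,0]';python3 tip.py
```

```text
t: 10.58
tool_pos: [0.5645, -0.0462, 0.0457]
orientation: [[-0.099, 0.995, 0.0], [0.995, 0.099, -0.0], [-0.0, 0.0, -1.0]]
force: [0.3, 0.6, -0.4]
opening: 0.0003
grip_force: 0.0
t: 10.7
tool_pos: [0.5644, -0.0468, 0.0456]
orientation: [[-0.097, 0.995, 0.0], [0.995, 0.097, -0.0], [-0.0, -0.0, -1.0]]
force: [-0.7, -0.1, -0.3]
opening: 0.0004
grip_force: 0.0
tcp [ 0.5644 -0.0468  0.0456] F [-0.7 -0.1 -0.3] tip z [0.056 0.057 0.059 0.059 0.059 0.06 ] tip xy [ 0.56  -0.039  0.073]
[282.8 204.6] 10 [0.606 0.096 0.082]
[326.8 212.9] 37 [0.503 0.05  0.059]
[282.9 200.9] 24 [0.606 0.094 0.094]
```

```bash
python3 -m crank '[-1,0,0,-0.03,0,-1,0,0,-0.03,0,-1,0,-0.025,0,0,-1,0.02,-0.022,0,0,-1,0.04,0,0,0,-1,0.04,0,0,0,-1,0.042,0,0,0,-1,0,0,0.025,0,-1,0,0,0.025,0,-1,0,0,0.005,0,-1,0,0,0.005,0,-1,0,0,0,0]'; python3 tip.py
python3 -m crank '[-1,-0.013,0,0,0,-1,-0.013,0,0,0,-1,-0.013,0,0,0,-1,-0.013,0,0,0,-1,-0.013,0,0,0,-1,-0.013,0,0,0,-1,-0.013,0,0,0,-1,-0.013,0,0,0,-1,-0.013,0,0,0,-1,-0.013,0,0,0,-1,-0.013,0,0,0,-1,0,0,0,0]'; python3 tip.py
```

```text
t: 12.25
tool_pos: [0.5038, 0.0915, 0.0462]
orientation: [[-0.099, 0.995, 0.001], [0.995, 0.099, 0.0], [0.0, 0.001, -1.0]]
force: [0.0, -0.1, 0.1]
opening: 0.0005
grip_force: 0.0
tcp [0.5038 0.0915 0.0462] F [ 0.  -0.1  0.1] tip z [0.056 0.058 0.059 0.06  0.06  0.06 ] tip xy [0.5   0.099 0.073]
[282.7 204.8] 12 [0.605 0.098 0.083]
[328.9 211.2] 50 [0.499 0.045 0.062]
[283.  200.7] 26 [0.606 0.094 0.092]
t: 13.8
tool_pos: [0.5178, -0.0522, 0.0457]
orientation: [[-0.098, 0.995, 0.0], [0.995, 0.098, -0.0], [-0.0, 0.0, -1.0]]
force: [0.4, 0.2, 1.0]
opening: 0.0003
grip_force: 0.0
tcp [ 0.5178 -0.0522  0.0457] F [0.4 0.2 1. ] tip z [0.055 0.058 0.058 0.059 0.059 0.059] tip xy [ 0.514 -0.044  0.072]
[282.8 204.6] 10 [0.605 0.097 0.083]
[282.7 201. ] 22 [0.607 0.095 0.093]
```

Deck is clear. I'll lift, move back off the bin and check it.

```bash
python3 -m crank '[-1,0,0,-0.04,0,-1,0,0,-0.04,0,-1,0,0,-0.04,0,-1,0,0,-0.03,0,-1,0.04,0,0,0,-1,0.04,0,0,0,-1,0.04,0,0,0,-1,0,0,0,0,-1,0,0,0,0]'; python3 - <<'E'
from station import manip
from h import *
c=manip.camera("scene");cv2.imwrite('pics/s8.png',cv2.resize(c['frame'][120:290,220:440],None,fx=3,fy=3))
for ce,n,p in blobs(c,'orange',4): print(ce,n,np.median(p,0).round(3))
E
```

```text
t: 14.98
tool_pos: [0.5057, 0.0683, 0.1956]
orientation: [[-0.1, 0.995, 0.0], [0.995, 0.1, -0.0], [-0.0, -0.0, -1.0]]
force: [0.5, 0.4, 0.4]
opening: 0.0007
grip_force: 0.0
[289.  209.5] 55 [ 0.523 -0.051  0.031]
[300.5 219.4] 56 [ 0.569 -0.046  0.031]
[328.6 244.5] 57 [ 0.679 -0.035  0.033]
```

View pics/s8.png

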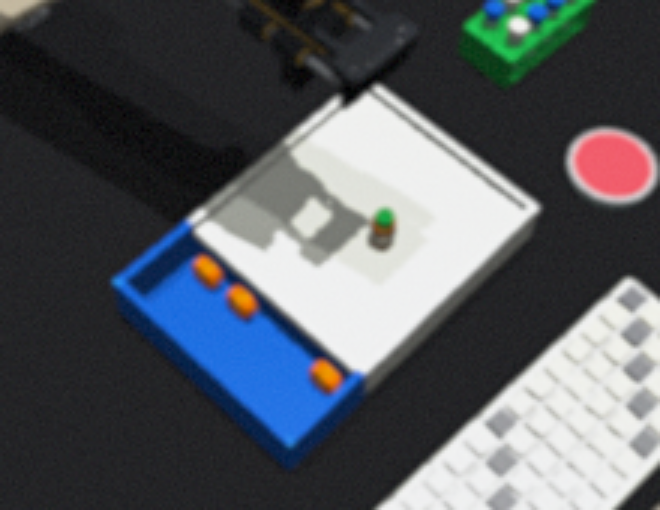

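All three caps are in the bin at crop (208,270), (241,300) and (325,375). The vial still stands at (383,228).

```bash
python3 -c "
from station import manip
print(manip.finish_job())"
```

```text
the job is handed in; nothing more can be done
None
```

I swept all three orange caps off the deck into the blue bin, left the vial standing in place, touched nothing else that I could see, and handed the job in at about 15 s; the first pass at one cap went over the top of it and I repeated it lower.

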